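# Dose and run the bean grinder

### The arm

A 7-joint arm with a two-finger parallel gripper is mounted at the origin on a cart in front of the work surface, level with it; the furniture and walls round the work are solid. World frame = base frame: x ahead of the robot, y to its left, z up, the work surface at z = 0. Lengths are in m, angles in rad, forces in N, time in s.
With the tool pointing down it reaches from about 0.425 to 0.825 m from the base axis. Payload 3.6 kg.
Tool frame: the origin (TCP) lies on the centre line of the jaws, within the pads' length; the fingertips stand 17 mm ahead of it and the grasp point (between the pads) lies 2 mm behind it; x points along the fingers, y is the direction in which the jaws open and shut, and the axes are right-handed (so a half turn about x gives the same grasp; the last joint's range is limited). The gripper opens to 85 mm and grips with 20 to 120 N. Pads are 22 mm wide; open, the fingers measure 114 mm over their backs; the gripper's body (76 mm by 85 mm) begins 54 mm behind the grasp point. The pads swing forward as they close: fully open they stand 13 mm farther back than shut.
Start: joints at [-1.232, 0.615, -0.013, 1.423, 0.008, 1.103, -0.04], TCP at [0.232, 0.607, 0.248] pointing down, gripper open.
Joint ranges: [-3.12, 3.12], [-0.3, 2.06], [-1.34, 1.32], [0.26, 2.42], [-1.36, 4.5], [0.01, 1.98], [-2.84, 2.84]. Speed limits (rad/s): [2.79, 2.79, 3.14, 3.14, 3.14, 3.14, 3.14].

### API

Orientations are given as a 3x3 rotation matrix whose columns are the frame's x, y, z axes.
In Python, from station import telemetry, optics, env gives the robot as it stands.
- The arm moves only by the tool servo_tool, never from a script. Its argument "plan" is a list of rows, each a list of 2 entries, a list of its own where there are three numbers: the shift along the tool's x, y, z in m, then the turn about the tool's x in rad. In form: [[[x, y, z], turn], ...]. A call has exactly 5 rows; each row is the pose to reach, as a shift and turn from the pose commanded when the call began, along the tool's axes at that moment; what a row does not reach only later rows make up. A row lasts 1/8 s, in which the tool goes at most 62.5 mm and 10.7 degrees, less where a joint would pass 70% of its speed; a pose out of reach is approached as far as the arm can. A call with a gripper value outside its range is refused whole. "jaw" is the closure in counts, from 0 (fully open) to 255 (shut), set as the call begins (left out, the last holds). The fingers move at their own pace and stop on an object; "force" is the grip in N (left out, the last holds). Time passes only in rows, so rows that repeat a pose let the fingers close, or fill a call up. It gives the time, the measured TCP pose, the force and the opening at its end, in the units of the state.
- telemetry.get_obs(): the state, without advancing time (a new reading comes with each control period).
- optics.read_camera(name): name is "scene" or "top" or "wrist"; returns the picture (400x640x3 uint8, blue, green, red); there is no depth.
- optics.camera_params(name): a dict with "mtx" (3x3 intrinsics, pixels), "k1" (the pictures are not rectified: a ray, as slopes to the right and down, at radius r is drawn at 1 + k1 r^2 times it, then the intrinsics apply), "origin" and "attitude" of the camera in the world; the wrist camera has in their place "tool_from_camera" (4x4, takes a point from camera to tool coordinates, whose origin is the TCP and whose axes are the tool frame's). Camera axes: x right, y up, looking along -z (the intrinsics and any distortion apply to the point x, -y, -z); pixel columns grow to the right and rows downward; lengths in m; the calibration is good to about 2 mm. A picture is of the moment at which its call begins: read the wrist's pose just before it. camera_params takes no time and is no camera call.
- env.finish_job(): hands the job in, once; it reports no verdict.
The state is a dict: "t": time; "joint_positions": joint angles; "dq": joint speeds; "joint_torque": joint torques, N m; "tcp_pos": TCP position; "eef_rot": TCP orientation; "wrist_force": force on the tool from outside, world axes, zero at the start; "torque": the same for the moment, N m; "finger_gap": finger opening in m.
Only numpy, scipy, OpenCV 4.12 (cv2) and the standard library are available. Lean on these libraries where they do the work, as an engineer would, in place of code of your own. Each camera call takes 0.05 s, during which the arm holds its last target.

### The job

Work the bean grinder on the dishwasher: pull its dosing lever round toward you to the stop and let go, so that it springs all the way back on its own. Then turn the grinder's dial clockwise past the first two clicks to the third mark (three dots) and keep it there against its spring: finish with the fingers still holding the dial at the third mark. Leave the other things on the surface where they are.

Things in the scene. Friction and masses are not known exactly. Their poses are not given: they have to be found in the camera images.
- grinder: Bean grinder fixed to the surface: grey housing 180 (x) x 220 (y) mm, steel top at height 75 mm. Origin: centre of its underside, on the surface; x from its front (drawer side, toward the robot) to its back, y to its left, z up; yaw within 0.35 rad. On top: dial axis at (-30, -50) mm, lever pivot at (-5, 60) mm, closed hopper 72 mm across, top 130 mm high, at (52, 5) mm.
- dial_grip (a point): Point on the dial's vertical axis, height 105 mm, inside its grip bar. The dial is a black disc, 62 mm across, with an upright bar across it: 50 mm long, 11 thick, from 88 to 116 mm high. The point turns with it: x along the bar to the pointer (pale line), z up. Seen from above the pointer is 0.60 rad counterclockwise of the grinder's x axis at rest, 0.60 clockwise of it at the third mark.
- dial (a joint): Dial angle, rad: 0 at rest (short bar on the scale plate), growing clockwise seen from above. Clicks at 0.40 (one dot), 0.80 (two dots), 1.20 (three dots); end stop 1.26. Let go, it springs back to 0 from every click: return torque about 0.055 Nm at rest rising to 0.105 Nm at the third mark, plus or minus up to 0.04 Nm at the clicks.
- lever_grip (a point): Point on the axis of the lever's upright handle, height 115 mm; moves with the lever. The handle is a black post 18 mm across, from 87 to 139 mm high, on the outer end of a flat horizontal steel arm (12 mm wide, top at 89 mm), 80 mm from the vertical pivot, at the grinder's left.
- dose_lever (a joint): Lever angle, rad: 0 at rest, growing counterclockwise seen from above as the handle is pulled toward the grinder's front; stop at 0.90. At angle a the handle is at (-5 + 80 sin(0.45 - a), 60 + 80 cos(0.45 - a)) mm in the grinder's frame. A spring returns it to 0 in under 1 s when let go; at the handle it takes 1.1 N at rest, 2.8 N at the stop.
- teaspoon: Steel teaspoon 137 x 28 x 13 mm lying in front of the grinder, origin at the centre of its underside. To be left alone.
- tealight: Small round tea light, 39 mm across, 16 mm high, to the right of the grinder, origin at the centre of its underside. To be left alone.
- plug: Black rubber sink plug, 45 mm across, 12 mm high, to the left of the grinder, below and beyond the lever's handle, origin at the centre of its underside. To be left alone.
- white_mug: White mug with a handle, 88 x 116 x 96 mm, in the row along the back, origin at the centre of its underside. To be left alone.
- glass: Low drinking glass, 72 mm across, 98 mm high, in the row along the back, origin at the centre of its underside. To be left alone.
- lidded_jar: Glass jar with a lid, 90 mm across, 144 mm high, in the row along the back, origin at the centre of its underside. To be left alone.
- black_mug: Black mug with a handle, 98 x 133 x 112 mm, in the row along the back, origin at the centre of its underside. To be left alone.

How it is judged:
By the outcome, as a careful person would: the job done as asked, in the order asked, and still so for the second after the job is handed in, while the arm keeps its last pose, push and grip.
It also fails if it takes over 51 s, if anything falls off the work surface, if the arm or the gripper's body presses on something with over 40 N, if the wrist force passes 120 N, or if a joint passes its speed limit or range.

## Working session

There is one attempt and no reset: what is moved stays moved. The work goes in short steps, Python scripts to look and compute and a tool call to move; the robot and the scene stay as the last step left them, time stands still between calls to the robot, and variables do not carry over. Pictures are saved under pics/ and viewed, and the job is handed in when it is done.

Besides the shell and the picture viewer there is one more tool, called in YAML: its name, and indented under it one key for each argument. servo_tool: Moves the arm, as the interface text tells. Its arguments: {"type":"object","properties":{"plan":{"type":"array","items":{"type":"array"}},"jaw":{"type":"number"},"force":{"type":"number"}},"required":["plan"]}

```bash
ls; mkdir -p pics
python3 - <<'E'
from station import telemetry, optics, env
import cv2,numpy as np
np.set_printoptions(precision=4,suppress=True)
print(telemetry.get_obs())
for n in ["scene","top","wrist"]:
    print(n,optics.camera_params(n))
for n in ["scene","top"]:
    cv2.imwrite(f"pics/{n}0.png",optics.read_camera(n))
E
```

```text
pics
{'t': 0.0, 'joint_positions': array([-1.2315,  0.6159, -0.0126,  1.425 ,  0.0081,  1.1034, -0.0404]), 'dq': array([ 0.0023,  0.0016, -0.0006,  0.0019,  0.0014,  0.0001,  0.0015]), 'joint_torque': array([  0.0001, -46.9213,   0.259 , -17.1036,   0.0099,   0.0097,
         0.    ]), 'tcp_pos': array([0.2322, 0.6063, 0.2471]), 'eef_rot': array([[-0.0009,  0.3576,  0.9339],
       [-0.0025,  0.9339, -0.3576],
       [-1.    , -0.0027,  0.    ]]), 'wrist_force': array([-0.0863,  0.3124,  0.4515]), 'torque': array([-0.0157,  0.0145,  0.0455]), 'finger_gap': 0.08550803693993213}
scene {'mtx': array([[374.4735,   0.    , 318.2644],
       [  0.    , 374.4735, 197.0731],
       [  0.    ,   0.    ,   1.    ]]), 'k1': -0.052210271201685456, 'origin': array([-0.0682, -0.3824,  0.4277]), 'attitude': array([[ 0.49  ,  0.3531, -0.797 ],
       [-0.8713,  0.1697, -0.4604],
       [-0.0273,  0.92  ,  0.3909]])}
top {'mtx': array([[508.5338,   0.    , 325.7253],
       [  0.    , 508.5338, 196.8481],
       [  0.    ,   0.    ,   1.    ]]), 'k1': 0.0299841662225648, 'origin': array([0.3568, 0.0158, 1.3187]), 'attitude': array([[-0.0054,  0.9827, -0.1851],
       [-0.9999, -0.0027,  0.0149],
       [ 0.0142,  0.1852,  0.9826]])}
wrist {'mtx': array([[353.139 ,   0.    , 327.2669],
       [  0.    , 353.139 , 196.2751],
       [  0.    ,   0.    ,   1.    ]]), 'k1': 0.02448458266504937, 'tool_from_camera': array([[-0.0017,  0.3259, -0.9454, -0.1254],
       [ 1.    ,  0.0006, -0.0016,  0.0012],
       [ 0.    , -0.9454, -0.3259, -0.0842],
       [ 0.    ,  0.    ,  0.    ,  1.    ]])}
```

View pics/scene0.png

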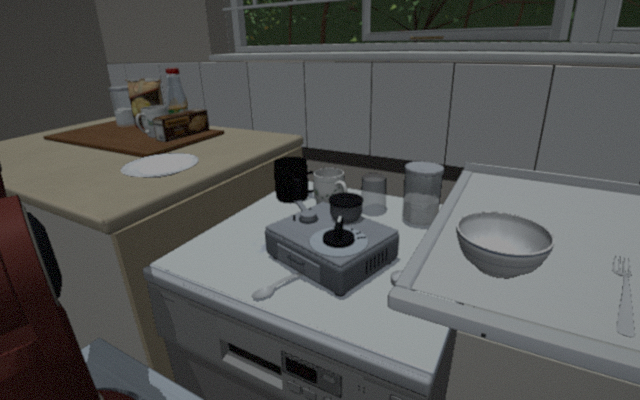

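View pics/top0.png

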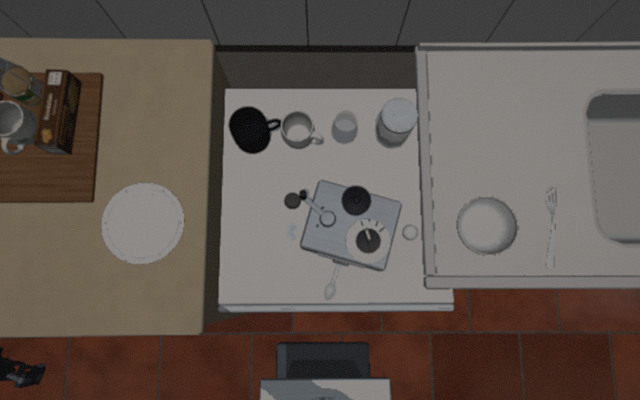

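The overview shows the grinder around (350,225) in the top view. The dial is near (368,240), the hopper near (356,200) and the lever pivot near (328,218). I'll zoom in next.

Run:
```python
import cv2
im=cv2.imread("pics/top0.png"); c=im[165:305,270:430]; c=cv2.convertScaleAbs(c,alpha=1.5)
cv2.imwrite("pics/top0z.png",cv2.resize(c,None,fx=5,fy=5)[:600*2][:, :800][:600] if 0 else cv2.resize(c,(680,595),interpolation=cv2.INTER_CUBIC))
im=cv2.imread("pics/scene0.png"); c=im[160:300,250:410]; c=cv2.convertScaleAbs(c,alpha=1.5)
cv2.imwrite("pics/scene0z.png",cv2.resize(c,(680,595),interpolation=cv2.INTER_CUBIC))
```

```text
(no output)
```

View pics/top0z.png

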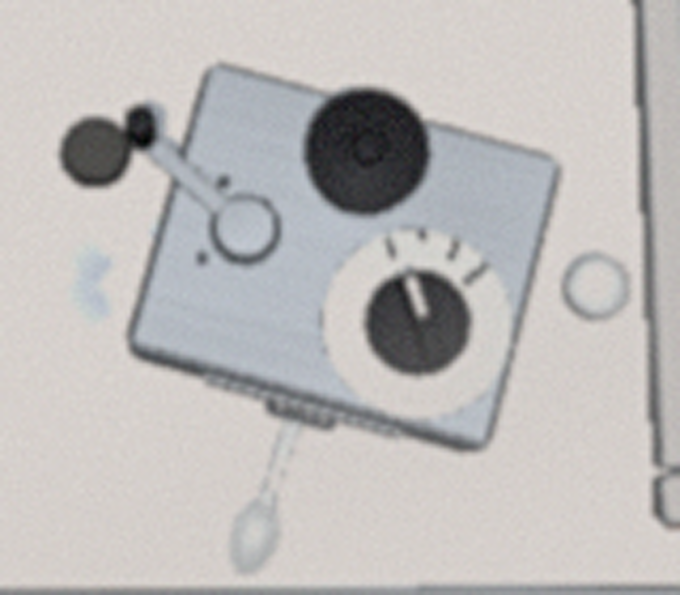

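View pics/scene0z.png

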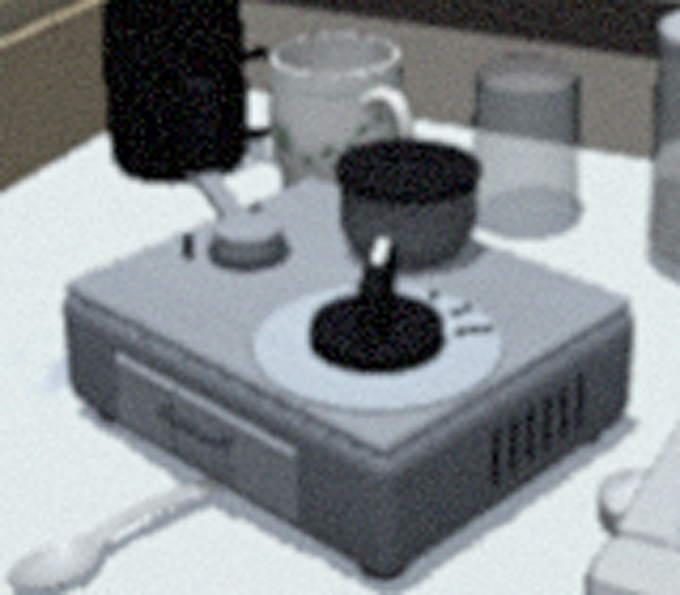

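Zoomed view (×4.25, offset 270,165) shows:
- Steel top corners at (213,65), (557,160), (487,448) and (133,350).
- Hopper at (366,150).
- Dial at (417,322), with its pointer running up to (408,275).
- Lever handle top at (143,127).
- Plug at (95,152).

I'll cast rays from these and fit the grinder pose.

```bash
cat > h.py <<'E'
import numpy as np,cv2
from station import telemetry, optics, env
from scipy.optimize import least_squares
np.set_printoptions(precision=4,suppress=True)
def cam(name,obs=None):
    p=optics.camera_params(name)
    if name=="wrist":
        T=p["tool_from_camera"];o=obs or telemetry.get_obs();R=o["eef_rot"];t=o["tcp_pos"]
        return p["mtx"],p["k1"],R@T[:3,3]+t,R@T[:3,:3]
    return p["mtx"],p["k1"],np.array(p["origin"]),np.array(p["attitude"])
def onplane(c,uv,z):
    K,k1,o,R=c
    d=np.array([k1,0,0,0,0.])
    n=cv2.undistortPoints(np.array(uv,float).reshape(-1,1,2),K,d).reshape(-1,2)
    r=np.c_[n[:,0],-n[:,1],-np.ones(len(n))]@R.T
    s=(z-o[2])/r[:,2]
    return o+r*s[:,None]
def proj(c,P):
    K,k1,o,R=c
    q=(np.atleast_2d(P)-o)@R; q=q*[1,-1,-1]
    return cv2.projectPoints(q,np.zeros(3),np.zeros(3),K,np.array([k1,0,0,0,0.]))[0].reshape(-1,2)
def G(p,l):
    c,s=np.cos(p[2]),np.sin(p[2]);l=np.atleast_2d(l)
    return np.c_[p[0]+c*l[:,0]-s*l[:,1],p[1]+s*l[:,0]+c*l[:,1],l[:,2]]
E
python3 - <<'E'
from h import *
top=cam("top");sc=cam("scene")
f=lambda a,o:np.array(a)/4.25+o
uvT=f([(213,65),(557,160),(487,448),(133,350),(366,150),(417,322)],[270,165])
L=np.array([[.09,.11,.075],[.09,-.11,.075],[-.09,-.11,.075],[-.09,.11,.075],[.052,.005,.13],[-.03,-.05,.088]])
# scene: hopper top center, corners of top: front-left(68,290) front-right(385,455) right-back(630,310)
uvS=f([(68,290),(385,455),(630,308),(409,170)],[250,160])
LS=np.array([[-.09,.11,.075],[-.09,-.11,.075],[.09,-.11,.075],[.052,.005,.13]])
rT=lambda p:(proj(top,G(p,L))-uvT).ravel()
rS=lambda p:(proj(sc,G(p,LS))-uvS).ravel()
for r in (rT,rS,lambda p:np.r_[rT(p),rS(p)]):
    s=least_squares(r,[.45,0,.0]);p=s.x;print(p,s.fun.reshape(-1,2).round(1).tolist())
p=least_squares(rT,[.45,0,0]).x
h=lambda a:[-.005+.08*np.sin(.45-a),.06+.08*np.cos(.45-a),.115]
print("dial",G(p,[-.03,-.05,.105]),"h0",G(p,h(0)),"h.9",G(p,h(.9)),"piv",G(p,[-.005,.06,.09]))
print("handle top px",proj(top,G(p,np.array(h(0))+[0,0,.024])),f([143,127],[270,165]))
print("plug",onplane(top,f([(95,152)],[270,165]),.012))
E
```

```text
[ 0.5214 -0.0663 -0.2722] [[-1.9, -1.7], [2.4, -1.0], [1.4, 1.7], [-2.7, 0.6], [0.4, -0.3], [0.5, 0.4]]
[ 0.5189 -0.0698 -0.2946] [[-4.3, -1.5], [-0.6, 1.9], [4.6, -1.1], [0.2, -4.3]]
[ 0.5211 -0.0674 -0.2802] [[-1.1, -1.8], [3.0, -0.5], [1.4, 2.1], [-2.5, 0.3], [1.0, -0.1], [0.8, 0.6], [-4.9, -1.7], [-0.1, 0.8], [3.7, -2.3], [-0.7, -5.0]]
dial [[ 0.4791 -0.1064  0.105 ]] h0 [[0.5856 0.0529 0.115 ]] h.9 [[0.5186 0.0716 0.115 ]] piv [[ 0.5327 -0.0072  0.09  ]]
handle top px [[302.4129 194.1741]] [303.6471 194.8824]
plug [[0.5928 0.083  0.012 ]]
```

```bash
cat >> h.py <<'E'
def delta(pos,yaw,o=None):
    """tool-frame shift & turn to reach pos with tool y (jaw) at world angle yaw, x down"""
    o=o or telemetry.get_obs();R=o["eef_rot"]
    d=R.T@(np.array(pos)-o["tcp_pos"])
    cur=np.arctan2(R[1,1],R[0,1]); t=-(yaw-cur)
    t=(t+np.pi)%(2*np.pi)-np.pi
    return d,t
E
python3 - <<'E'
from h import *
print(delta([.55,.03,.26],-.27))
E
```

```text
(array([-0.0117, -0.4246,  0.5029]), np.float64(1.4750778179620738))
```

servo_tool:
  plan:
    - [[-0.001,-0.03,0.035],0.1]
    - [[-0.002,-0.065,0.077],0.24]
    - [[-0.003,-0.1,0.119],0.38]
    - [[-0.004,-0.135,0.161],0.52]
    - [[-0.005,-0.17,0.203],0.66]
  jaw: 100
  force: 40

```text
t: 0.72
tcp_pos: [0.3618, 0.3738, 0.2531]
eef_rot: [[-0.0, 0.857, 0.515], [-0.0, 0.515, -0.857], [-1.0, -0.0, 0.0]]
wrist_force: [0.9, 0.2, 0.2]
finger_gap: 0.052
```

Run:
```python
from h import *
o=telemetry.get_obs();print(o["t"],o["tcp_pos"],o["joint_positions"],o["finger_gap"])
print(delta([.55,.03,.26],-.27))
```

```text
0.725 [0.3618 0.3738 0.2531] [-0.9699  0.4121  0.1811  1.7936 -0.0891  0.9443 -0.2108] 0.05201272532526712
(array([-0.0068, -0.0155,  0.3917]), np.float64(0.8105275257009672))
```

servo_tool:
  plan:
    - [[-0.001,-0.003,0.055],0.15]
    - [[-0.002,-0.006,0.11],0.3]
    - [[-0.003,-0.01,0.165],0.46]
    - [[-0.005,-0.013,0.22],0.62]
    - [[-0.006,-0.015,0.275],0.78]

```text
t: 1.35
tcp_pos: [0.4914, 0.1312, 0.2592]
eef_rot: [[-0.0, 0.971, -0.238], [0.0, -0.238, -0.971], [-1.0, -0.0, -0.0]]
wrist_force: [1.0, 1.1, -0.8]
finger_gap: 0.0517
```

servo_tool:
  plan:
    - [[0,0.018,0.05],0.03]
    - [[0,0.036,0.1],0.03]
    - [[0,0.036,0.11],0.03]
    - [[0,0.036,0.11],0.03]
    - [[0,0.036,0.11],0.03]

```text
t: 1.98
tcp_pos: [0.5003, 0.0195, 0.259]
eef_rot: [[-0.001, 0.966, -0.259], [0.001, -0.259, -0.966], [-1.0, -0.001, -0.001]]
wrist_force: [0.2, 0.7, 0.0]
finger_gap: 0.052
```

Run:
```python
from h import *
o=telemetry.get_obs();print(o["t"],o["tcp_pos"],o["eef_rot"],o["joint_positions"],o["finger_gap"])
im=optics.read_camera("wrist");cv2.imwrite("pics/w1.png",im)
np.save("w1.npy",np.r_[o["tcp_pos"],o["eef_rot"].ravel()])
```

```text
1.975 [0.5003 0.0195 0.259 ] [[-0.0007  0.966  -0.2586]
 [ 0.0011 -0.2586 -0.966 ]
 [-1.     -0.001  -0.0009]] [-0.4036  0.3983  0.4563  1.8407 -0.2129  0.9513 -0.1154] 0.05200480016795367
```

View pics/w1.png

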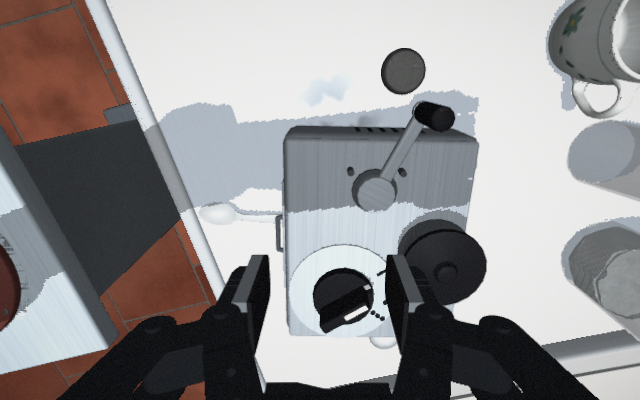

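The wrist view shows the grinder square on. The hopper is at about (442,262), the dial at about (345,300), the pivot cap at about (376,191), the lever handle's top at about (440,117), and the plug at (404,71). I'll refine with a zoom.

Run:
```python
import cv2
im=cv2.imread("pics/w1.png")
a=cv2.resize(im[80:230,270:490],(792,540),interpolation=cv2.INTER_CUBIC)
b=cv2.resize(im[210:360,270:490],(792,540),interpolation=cv2.INTER_CUBIC)
cv2.imwrite("pics/w1a.png",cv2.convertScaleAbs(a,alpha=1.3,beta=20));cv2.imwrite("pics/w1b.png",cv2.convertScaleAbs(b,alpha=1.3,beta=20))
```

```text
(no output)
```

View pics/w1a.png

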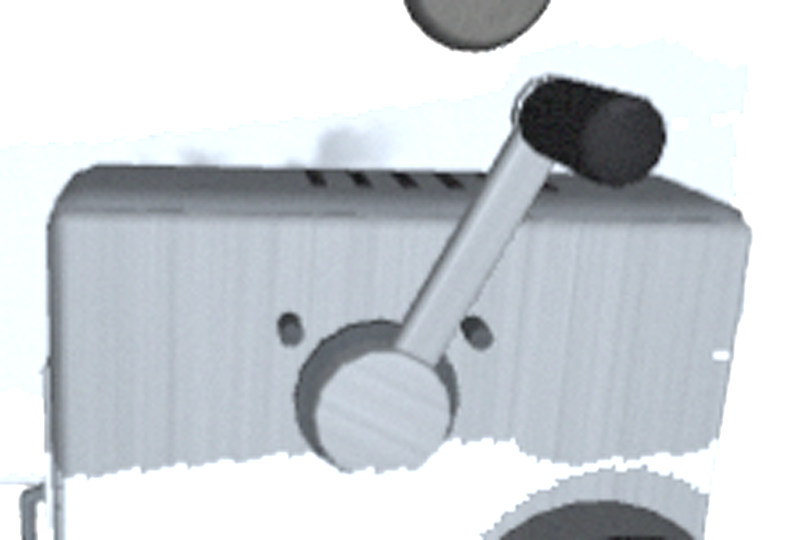

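View pics/w1b.png

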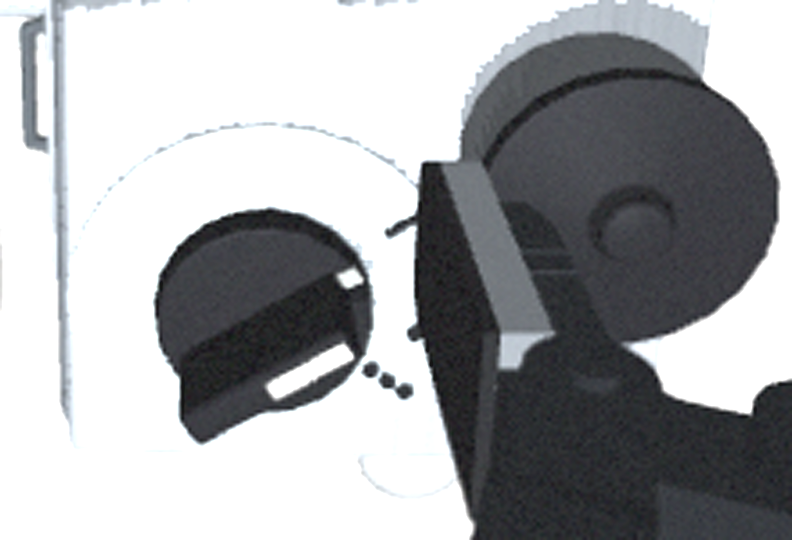

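Run:
```python
from h import *
w=np.load("w1.npy");o=dict(tcp_pos=w[:3],eef_rot=w[3:].reshape(3,3));c=cam("wrist",o)
A=lambda x,y:(270+x/3.6,80+y/3.6);B=lambda x,y:(270+x/3.6,210+y/3.6)
p=[.5214,-.0663,-.2722]
h=[-.005+.08*np.sin(.45),.06+.08*np.cos(.45),.139]
items=[("handle",A(624,140),h),("pivot",A(383,410),[-.005,.06,.091]),("hopper",B(633,205),[.052,.005,.125]),("disc",B(264,319),[-.03,-.05,.087]),("bar",B(272,389),[-.03,-.05,.116])]
for n,uv,l in items: print(n,onplane(c,[uv],l[2])[0,:2],G(p,l)[0,:2])
s=least_squares(lambda q:np.concatenate([(onplane(c,[uv],l[2])-G(q,l))[0,:2] for n,uv,l in items]),p);p=s.x;print(p,s.fun.reshape(-1,2)*1000)
e=onplane(c,[B(191,423),B(351,351)],.116);d=e[1]-e[0];print("bar ang",np.arctan2(d[1],d[0]),p[2]+.6,np.hypot(*d[:2]))
np.save("p.npy",p)
h=lambda a:[-.005+.08*np.sin(.45-a),.06+.08*np.cos(.45-a),.12]
for a in (0,.45,.9):print(a,G(p,h(a)))
print("dial",G(p,[-.03,-.05,.109]))
```

```text
handle [0.5913 0.054 ] [0.5856 0.0529]
pivot [ 0.5384 -0.0041] [ 0.5327 -0.0072]
hopper [ 0.5783 -0.0692] [ 0.5728 -0.0755]
disc [ 0.4837 -0.1034] [ 0.4791 -0.1064]
bar [ 0.4843 -0.1039] [ 0.4791 -0.1064]
[ 0.5267 -0.0631 -0.2732] [[ 0.2219 -1.9791]
 [ 0.3145 -0.1252]
 [ 0.1494  3.0811]
 [-0.6612 -0.2378]
 [-0.0245 -0.739 ]]
bar ang 0.23362877740325597 0.3268004809544013 0.04540463410804148
0 [[0.591 0.056 0.12 ]]
0.45 [[0.5597 0.0731 0.12  ]]
0.9 [[0.524  0.0748 0.12  ]]
dial [[ 0.4844 -0.1031  0.109 ]]
```

Run:
```python
from h import *
p=np.load("p.npy")
print(delta(G(p,[.03,.134,.12])[0],p[2]))
```

```text
(array([ 0.1391,  0.0785, -0.0605]), np.float64(0.011935030012895531))
```

servo_tool:
  plan:
    - [[0,0.035,-0.025],0.01]
    - [[0.015,0.07,-0.055],0.012]
    - [[0.06,0.078,-0.06],0.012]
    - [[0.1,0.078,-0.06],0.012]
    - [[0.139,0.078,-0.06],0.012]

```text
t: 2.65
tcp_pos: [0.5913, 0.0572, 0.1185]
eef_rot: [[-0.001, 0.963, -0.27], [0.001, -0.27, -0.963], [-1.0, -0.001, -0.001]]
wrist_force: [0.3, 0.9, -0.6]
finger_gap: 0.0521
```

servo_tool:
  plan:
    - [[0,-0.006,0],0]
    - [[0,-0.012,0],0]
    - [[0,-0.02,0],0]
    - [[0,-0.032,0],0]
    - [[0,-0.045,0],0]

```text
t: 3.28
tcp_pos: [0.549, 0.0679, 0.1217]
eef_rot: [[0.005, 0.962, -0.273], [0.001, -0.273, -0.962], [-1.0, 0.004, -0.002]]
wrist_force: [3.5, 1.6, 0.6]
finger_gap: 0.0519
```

Run:
```python
from h import *
p=np.load("p.npy")
o=telemetry.get_obs();print(o["t"],o["tcp_pos"],o["finger_gap"],o["wrist_force"])
cv2.imwrite("pics/w2.png",optics.read_camera("wrist"))
print(delta(G(p,[-.057,.134,.12])[0],p[2]))
```

```text
3.275 [0.549  0.0679 0.1217] 0.05185511943193499 [3.4997 1.5507 0.5737]
(array([ 0.0011, -0.0402, -0.002 ]), np.float64(-0.002406345446654967))
```

View pics/w2.png

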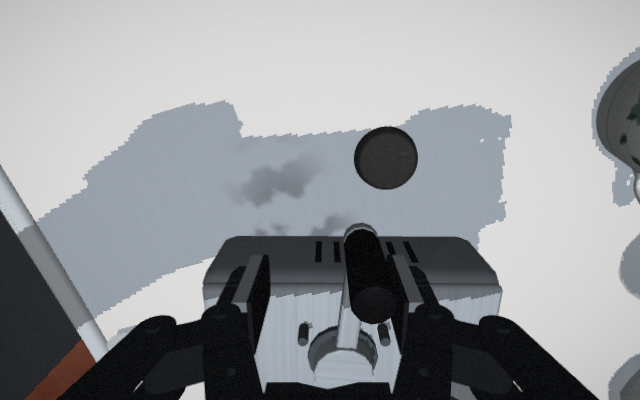

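The far pad is pulling the handle (post at about (370,270), against the pad at about (395,280)). I'll continue toward the stop.

servo_tool:
  plan:
    - [[0,-0.01,0],0]
    - [[0,-0.02,0],0]
    - [[0,-0.028,0],0]
    - [[0,-0.034,0],0]
    - [[0,-0.037,0],0]

```text
t: 3.95
tcp_pos: [0.5121, 0.0755, 0.1203]
eef_rot: [[-0.0, 0.961, -0.275], [-0.002, -0.275, -0.961], [-1.0, 0.001, 0.002]]
wrist_force: [2.6, -4.4, 0.2]
finger_gap: 0.052
```

Run:
```python
from h import *
p=np.load("p.npy")
o=telemetry.get_obs();print(o["t"],o["tcp_pos"],o["finger_gap"],o["wrist_force"], p[2])
print(delta(G(p,[-.057,.134,.12])[0],p[2]))
cv2.imwrite("pics/w3.png",optics.read_camera("wrist"))
```

```text
3.95 [0.5121 0.0755 0.1203] 0.05204562635000242 [ 2.625  -4.3672  0.2376] -0.2731995190455987
(array([ 0.0003, -0.0056, -0.0045]), np.float64(-0.005703317393166429))
```

View pics/w3.png

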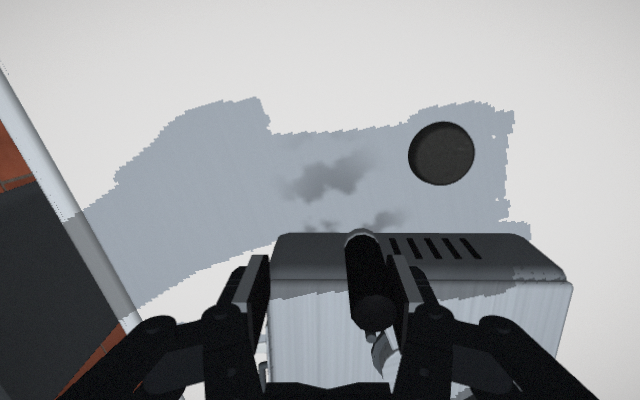

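servo_tool:
  plan:
    - [[0,-0.002,0],0]
    - [[0,-0.004,0],0]
    - [[0,-0.006,0],0]
    - [[0,-0.007,0],0]
    - [[0,-0.007,0],0]

```text
t: 4.62
tcp_pos: [0.5074, 0.0771, 0.1201]
eef_rot: [[0.003, 0.961, -0.275], [-0.003, -0.275, -0.961], [-1.0, 0.004, 0.002]]
wrist_force: [6.5, -6.5, -3.4]
finger_gap: 0.0517
```

Run:
```python
from h import *
p=np.load("p.npy")
o=telemetry.get_obs();print(o["t"],o["tcp_pos"],o["finger_gap"],o["wrist_force"], p[2])
print(delta(G(p,[-.057,.134,.12])[0],p[2]))
```

```text
4.625 [0.5074 0.0771 0.1201] 0.05173296508804965 [ 6.5188 -6.5055 -3.4368] -0.2731995190455987
(array([ 0.0001, -0.0005, -0.0042]), np.float64(-0.0058667615230256764))
```

servo_tool:
  plan:
    - [[0,-0.002,0],0]
    - [[0,-0.004,0],0]
    - [[0,-0.005,0],0]
    - [[0,-0.005,0],0]
    - [[0,-0.005,0],0]

```text
t: 5.25
tcp_pos: [0.5067, 0.0772, 0.1201]
eef_rot: [[0.012, 0.961, -0.277], [-0.005, -0.277, -0.961], [-1.0, 0.013, 0.002]]
wrist_force: [14.2, -7.8, -10.5]
finger_gap: 0.0522
```

Run:
```python
from h import *
p=np.load("p.npy")
o=telemetry.get_obs();print(o["t"],o["tcp_pos"],o["finger_gap"],o["wrist_force"], p[2])
print(delta(G(p,[-.057,.134,.12])[0],p[2]))
im=optics.read_camera("wrist");cv2.imwrite("pics/w4.png",im)
t=optics.read_camera("top");cv2.imwrite("pics/t4.png",cv2.resize(t[165:305,270:430],(640,560)))
```

```text
5.25 [0.5067 0.0772 0.1201] 0.05216569019152927 [ 14.2468  -7.7821 -10.4932] -0.2731995190455987
(array([ 0.0001,  0.0001, -0.0044]), np.float64(-0.007228229748769355))
```

View pics/w4.png

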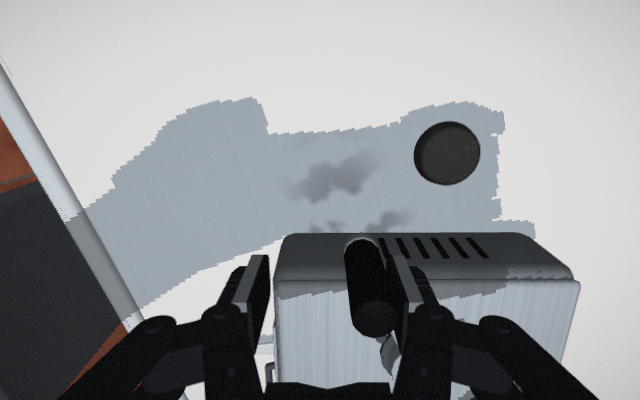

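View pics/t4.png

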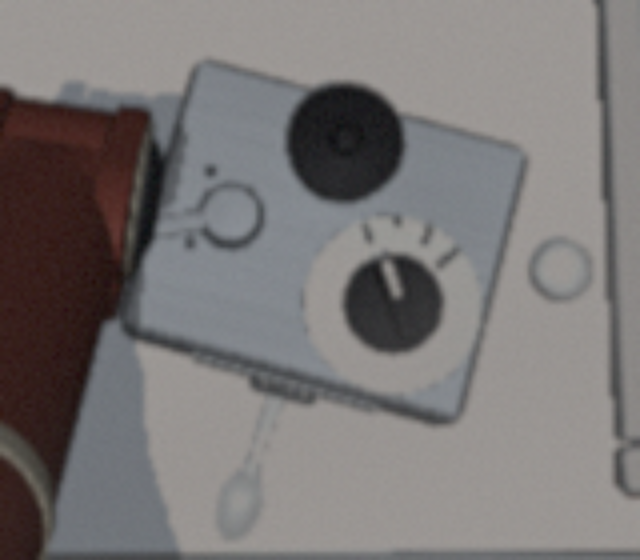

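The handle is at the stop: 0.7 mm of motion for 5 mm commanded, and the force rose to 16 N. The top view also shows the arm against its stop post at about (190,240). Now I'll release it with a quick lift.

servo_tool:
  plan:
    - [[-0.06,0,0],0]
    - [[-0.12,0,0],0]
    - [[-0.14,0,0],0]
    - [[-0.14,0,0],0]
    - [[-0.14,0,0],0]

```text
t: 5.98
tcp_pos: [0.4991, 0.0813, 0.2585]
eef_rot: [[-0.005, 0.962, -0.272], [0.0, -0.272, -0.962], [-1.0, -0.005, 0.001]]
wrist_force: [0.3, -0.2, 0.5]
finger_gap: 0.0519
```

Run:
```python
from h import *
p=np.load("p.npy")
o=telemetry.get_obs();print(o["t"],o["tcp_pos"],o["finger_gap"],o["wrist_force"], p[2])
np.save("w5.npy",np.r_[o["tcp_pos"],o["eef_rot"].ravel()])
im=optics.read_camera("wrist");cv2.imwrite("pics/w5.png",im)
h=lambda a:[-.005+.08*np.sin(.45-a),.06+.08*np.cos(.45-a),.139]
c=cam("wrist",o)
for a in (0,.05,.1,.9): print(a,proj(c,G(p,h(a))))
```

```text
5.975 [0.4991 0.0813 0.2585] 0.05191289900997267 [ 0.2876 -0.2385  0.4778] -0.2731995190455987
0 [[458.843  197.0147]]
0.05 [[454.0687 194.8808]]
0.1 [[449.1431 192.9798]]
0.9 [[363.3252 197.128 ]]
```

View pics/w5.png

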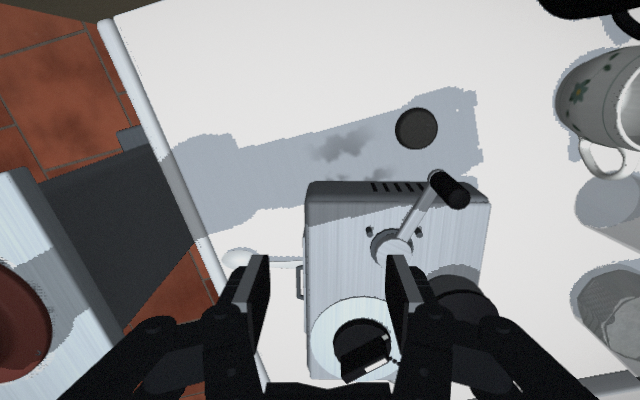

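The handle top is at about (456,193), against (459,197) predicted for rest, and the arm is on its rear post. The lever sprang back. Next I'll move over the dial, jaws across the bar.

Run:
```python
from h import *
print(delta([.484,-.1035,.21],-1.244))
```

```text
(array([0.0485, 0.0359, 0.1817]), np.float64(0.967974152032097))
```

servo_tool:
  plan:
    - [[0,0.008,0.035],0.18]
    - [[0,0.016,0.08],0.36]
    - [[0.01,0.026,0.13],0.54]
    - [[0.03,0.034,0.17],0.72]
    - [[0.04,0.036,0.182],0.9]

```text
t: 6.65
tcp_pos: [0.4836, -0.1072, 0.2183]
eef_rot: [[-0.005, 0.373, -0.928], [-0.001, -0.928, -0.373], [-1.0, -0.001, 0.005]]
wrist_force: [0.5, 0.9, 0.1]
finger_gap: 0.0519
```

servo_tool:
  plan:
    - [[0.008,0,0],0.068]
    - [[0.008,0,0],0.068]
    - [[0.008,0,0],0.068]
    - [[0.008,0,0],0.068]
    - [[0.008,0,0],0.068]

```text
t: 7.28
tcp_pos: [0.4859, -0.1042, 0.2125]
eef_rot: [[0.0, 0.321, -0.947], [0.0, -0.947, -0.321], [-1.0, 0.0, -0.0]]
wrist_force: [0.3, 0.3, -0.0]
finger_gap: 0.0517
```

Run:
```python
from h import *
o=telemetry.get_obs();print(o["t"],o["tcp_pos"],o["joint_positions"],o["wrist_force"])
print(delta([.484,-.1035,.21],-1.244))
np.save("w6.npy",np.r_[o["tcp_pos"],o["eef_rot"].ravel()])
im=optics.read_camera("wrist");cv2.imwrite("pics/w6.png",im)
t=optics.read_camera("top");cv2.imwrite("pics/t6.png",cv2.resize(t[165:305,270:430],(640,560)))
```

```text
7.275 [ 0.4859 -0.1042  0.2125] [-0.321   0.5075  0.7283  1.9193 -0.4347  0.8768 -0.6146] [ 0.3149  0.2509 -0.0146]
(array([ 0.0025, -0.0013,  0.0016]), np.float64(-0.0002610564194931442))
```

View pics/w6.png

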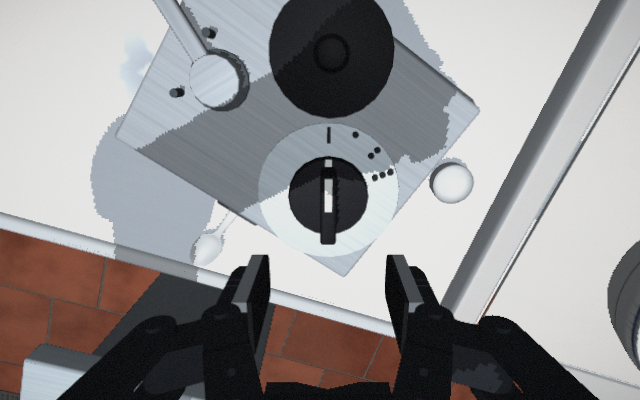

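View pics/t6.png

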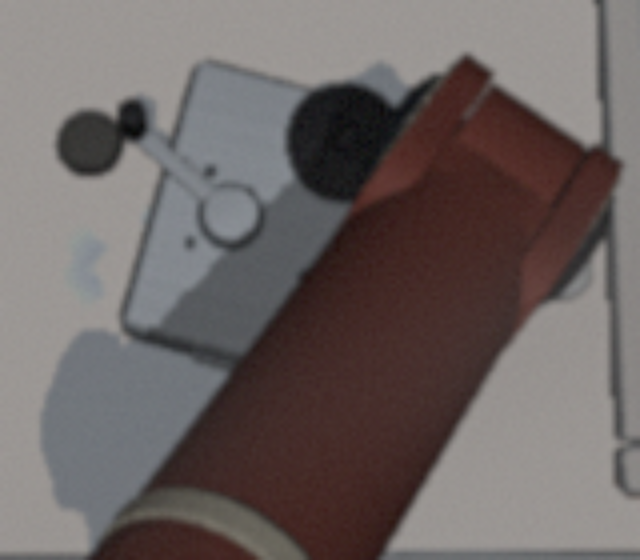

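The lever is fully back in both views. The dial bar is vertical in the wrist view at about (328,200), and the jaws are aligned with it. I'll measure its centre.

Run:
```python
import cv2
im=cv2.imread("pics/w6.png")
a=cv2.resize(im[110:270,250:410],(600,600),interpolation=cv2.INTER_CUBIC)
cv2.imwrite("pics/w6a.png",cv2.convertScaleAbs(a,alpha=1.6,beta=30))
```

```text
(no output)
```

View pics/w6a.png

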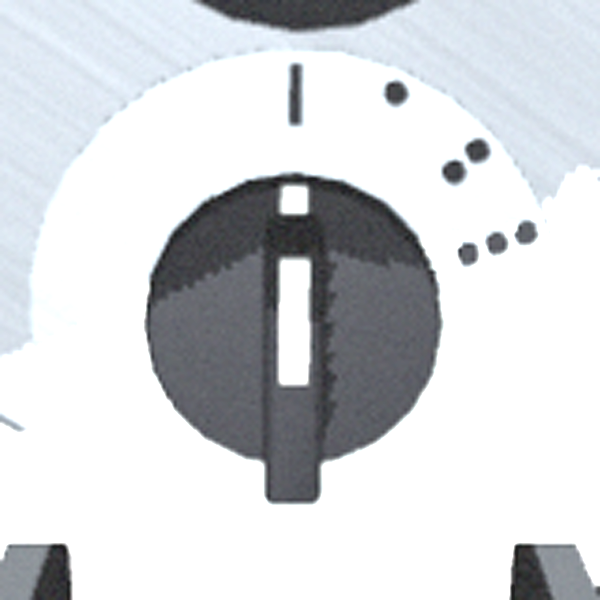

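Run:
```python
from h import *
w=np.load("w6.npy");o=dict(tcp_pos=w[:3],eef_rot=w[3:].reshape(3,3));c=cam("wrist",o)
B=lambda x,y:(250+x/3.75,110+y/3.75)
q=onplane(c,[B(294,248),B(293.5,502),B(294,375)],.116);print(q)
d=q[0]-q[1];print(np.hypot(*d[:2]),np.arctan2(d[1],d[0]), (q[0]+q[1])/2)
disc=onplane(c,[B(294,325)],.086);print(disc)
print(delta([(q[0]+q[1])[0]/2,(q[0]+q[1])[1]/2,.109],-1.244))
```

```text
[[ 0.5069 -0.0965  0.116 ]
 [ 0.4606 -0.1121  0.116 ]
 [ 0.4846 -0.1041  0.116 ]]
0.04883427242223297 0.3256372609037866 [ 0.4838 -0.1043  0.116 ]
[[ 0.4839 -0.1044  0.086 ]]
(array([ 0.1035, -0.0007,  0.0021]), np.float64(-0.000540338474811275))
```

servo_tool:
  plan:
    - [[0.03,-0.0005,0.002],0]
    - [[0.065,-0.0005,0.002],0]
    - [[0.09,-0.0005,0.002],0]
    - [[0.1035,-0.0005,0.002],0]
    - [[0.1035,-0.0005,0.002],0]

```text
t: 8.0
tcp_pos: [0.4836, -0.1046, 0.1084]
eef_rot: [[-0.001, 0.32, -0.947], [0.0, -0.947, -0.32], [-1.0, -0.001, 0.001]]
wrist_force: [-0.1, -0.2, -0.4]
finger_gap: 0.0522
```

servo_tool:
  plan:
    - [[0,0,0],0]
    - [[0,0,0],0]
    - [[0,0,0],0]
    - [[0,0,0],0]
    - [[0,0,0],0]
  jaw: 255
  force: 50

```text
t: 8.62
tcp_pos: [0.4845, -0.1051, 0.1098]
eef_rot: [[0.002, 0.319, -0.948], [-0.001, -0.948, -0.319], [-1.0, 0.001, -0.002]]
wrist_force: [-0.5, -0.4, 6.5]
finger_gap: 0.01
```

Run:
```python
from h import *
o=telemetry.get_obs();print(o["t"],o["tcp_pos"],o["eef_rot"],o["joint_positions"],o["wrist_force"],o["torque"],o["finger_gap"])
print(delta([.4839,-.1043,.109],-1.244))
im=optics.read_camera("wrist");cv2.imwrite("pics/w7.png",im)
```

```text
8.625 [ 0.4845 -0.1051  0.1098] [[ 0.0023  0.3193 -0.9476]
 [-0.0006 -0.9476 -0.3193]
 [-1.      0.0013 -0.002 ]] [-0.2137  0.648   0.5869  2.0269 -0.5965  0.6375 -0.4733] [-0.5128 -0.4161  6.5108] [-0.0637  0.1134 -0.1212] 0.00997202107732627
(array([ 0.0008, -0.001 ,  0.0003]), np.float64(-0.0017828332974705319))
```

View pics/w7.png

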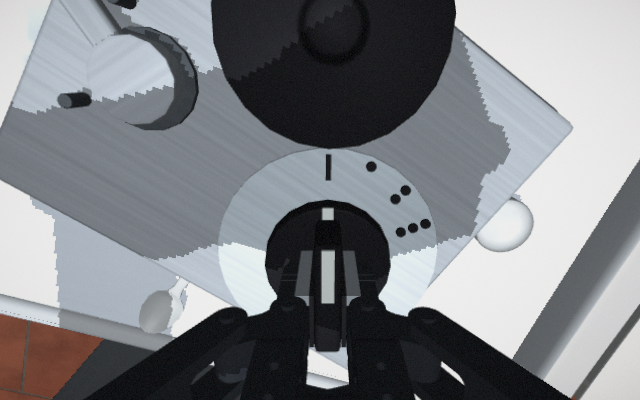

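Bar gripped (gap 10 mm). The pointer is still on the rest mark at (328,170). The vertical reading of +6.5 N suggests the tips touch the disc, so I'll ease up 2 mm while turning.

servo_tool:
  plan:
    - [[-0.002,0,0],0]
    - [[-0.002,0,0],0.1]
    - [[-0.002,0,0],0.2]
    - [[-0.002,0,0],0.3]
    - [[-0.002,0,0],0.4]

```text
t: 9.3
tcp_pos: [0.4846, -0.1058, 0.11]
eef_rot: [[0.001, -0.077, -0.997], [-0.004, -0.997, 0.077], [-1.0, 0.004, -0.001]]
wrist_force: [2.7, -3.8, -10.8]
finger_gap: 0.0101
```

Run:
```python
from h import *
o=telemetry.get_obs();print(o["t"],o["tcp_pos"],o["joint_positions"],o["wrist_force"],o["torque"],o["finger_gap"])
R=o["eef_rot"];print("turned",-1.244-np.arctan2(R[1,1],R[0,1]))
print(delta([.4839,-.1043,.111],-1.244-1.2))
im=optics.read_camera("wrist");cv2.imwrite("pics/w8.png",im)
```

```text
9.3 [ 0.4846 -0.1058  0.11  ] [-0.283   0.6812  0.7041  2.0278 -0.6958  0.6826 -0.7733] [  2.7202  -3.8153 -10.8438] [-0.887  -0.9232  0.0767] 0.01008350892007792
turned 0.4035354686764505
(array([-0.001 , -0.0014,  0.0008]), np.float64(0.7964645313235494))
```

View pics/w8.png

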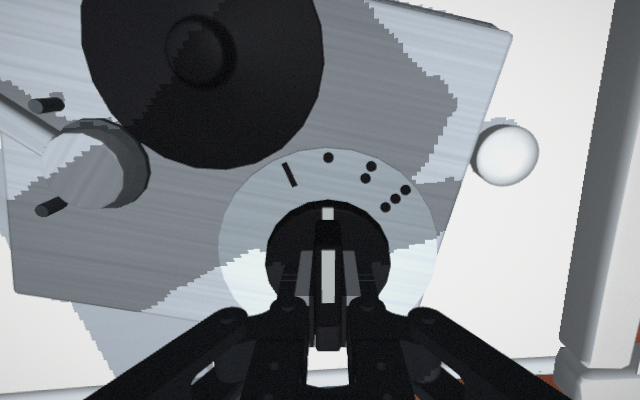

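Pointer is at one dot (328,157), with the tool turned 0.40. The bar is following rigidly, so I'll go on to the third mark.

servo_tool:
  plan:
    - [[0.001,0,0],0.12]
    - [[0.001,0,0],0.28]
    - [[0.001,0,0],0.44]
    - [[0.001,0,0],0.6]
    - [[0.001,0,0],0.74]

```text
t: 9.98
tcp_pos: [0.484, -0.1071, 0.1099]
eef_rot: [[0.001, -0.73, -0.683], [-0.006, -0.683, 0.73], [-1.0, 0.003, -0.005]]
wrist_force: [0.7, -5.1, -4.2]
finger_gap: 0.0097
```

Run:
```python
from h import *
o=telemetry.get_obs();print(o["t"],o["tcp_pos"],o["joint_positions"],o["wrist_force"],o["torque"],o["finger_gap"])
R=o["eef_rot"];print("turned",-1.244-np.arctan2(R[1,1],R[0,1])+ (0))
print(delta([.4839,-.1043,.1095],-1.244-1.2))
im=optics.read_camera("wrist");cv2.imwrite("pics/w9.png",im)
```

```text
9.975 [ 0.484  -0.1071  0.1099] [-0.389   0.7588  0.9091  2.0317 -0.8627  0.7878 -1.3416] [ 0.7214 -5.0722 -4.2433] [-1.1767 -0.1788  0.1567] 0.009717447224361455
turned 1.1457852928331638
(array([ 0.0004, -0.0018,  0.0021]), np.float64(0.054214707166836185))
```

View pics/w9.png

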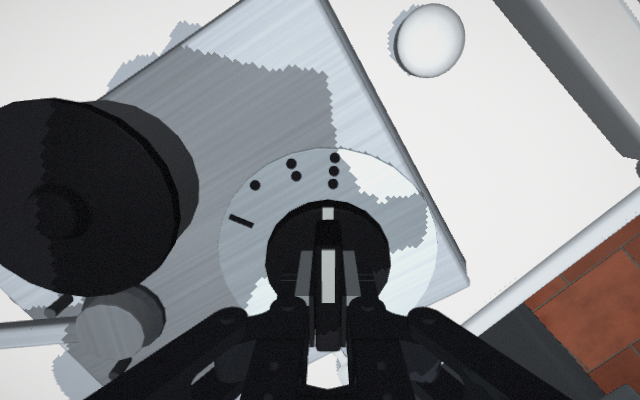

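Tool turned 1.146, and the pointer is just short of three dots (333,170). A final 0.06.

servo_tool:
  plan:
    - [[0.0,0,0.001],0.03]
    - [[0.0,0,0.001],0.06]
    - [[0.0,0,0.001],0.06]
    - [[0.0,0,0.001],0.06]
    - [[0.0,0,0.001],0.06]

```text
t: 10.65
tcp_pos: [0.4839, -0.1071, 0.1099]
eef_rot: [[0.002, -0.767, -0.641], [-0.008, -0.641, 0.767], [-1.0, 0.003, -0.007]]
wrist_force: [2.4, -7.0, -6.2]
finger_gap: 0.0098
```

Run:
```python
from h import *
o=telemetry.get_obs();print(o["t"],o["tcp_pos"],o["wrist_force"],o["torque"],o["finger_gap"])
R=o["eef_rot"];print("turned",-1.244-np.arctan2(R[1,1],R[0,1])+ (0))
im=optics.read_camera("wrist");cv2.imwrite("pics/w10.png",cv2.resize(im[120:370,200:460],(780,580)) if 0 else cv2.resize(im[130:330,210:450],(720,600)))
c=cam("wrist",o);p=np.load("p.npy")
t=optics.read_camera("top");cv2.imwrite("pics/t10.png",cv2.resize(t[165:305,270:430],(640,560)))
s=optics.read_camera("scene");cv2.imwrite("pics/s10.png",s)
```

```text
10.65 [ 0.4839 -0.1071  0.1099] [ 2.4241 -7.031  -6.2367] [-1.3615 -0.4694  0.1271] 0.009840389097464616
turned 1.2016877477439987
```

View pics/w10.png

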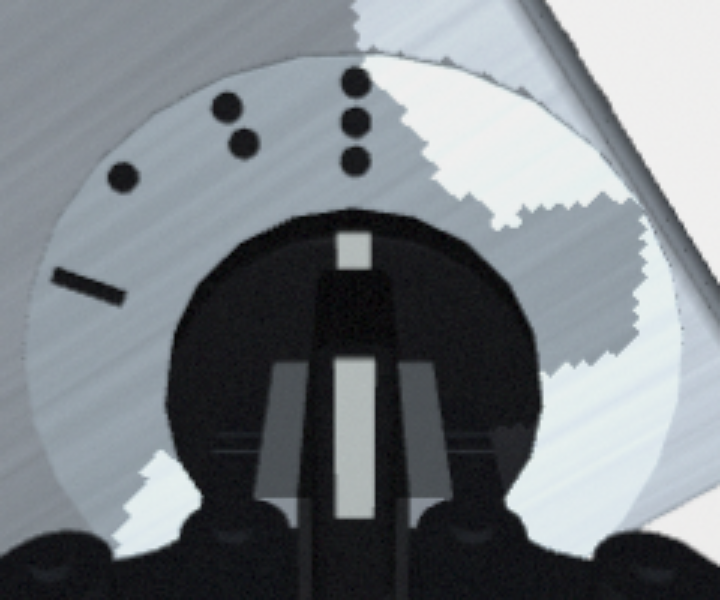

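View pics/t10.png

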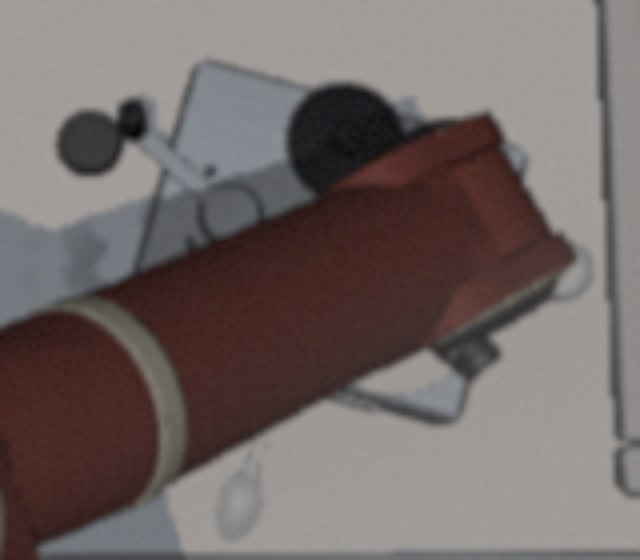

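View pics/s10.png

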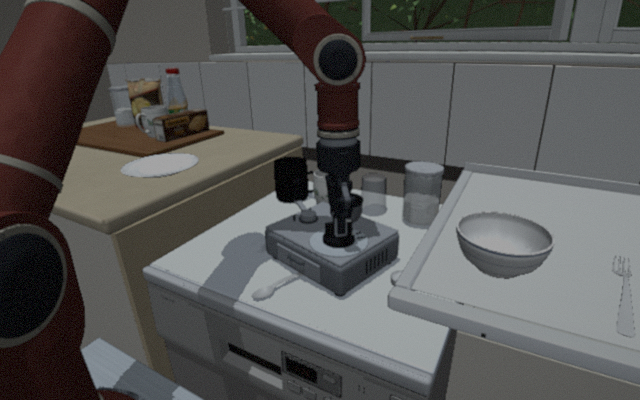

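The pointer (x≈354) lines up with the three dots (x≈355), and the tool has turned 1.202 rad. I'll hold briefly to check it stays there, then hand in.

servo_tool:
  plan:
    - [[0,0,0],0]
    - [[0,0,0],0]
    - [[0,0,0],0]
    - [[0,0,0],0]
    - [[0,0,0],0]

```text
t: 11.42
tcp_pos: [0.4839, -0.1071, 0.1099]
eef_rot: [[0.002, -0.767, -0.641], [-0.008, -0.641, 0.767], [-1.0, 0.003, -0.007]]
wrist_force: [1.7, -6.4, -5.8]
finger_gap: 0.0098
```

Run:
```python
from h import *
o=telemetry.get_obs();R=o["eef_rot"];print(o["t"],"turned",-1.244-np.arctan2(R[1,1],R[0,1]),o["wrist_force"],o["finger_gap"])
im=optics.read_camera("wrist");cv2.imwrite("pics/w11.png",cv2.resize(im[130:330,210:450],(720,600)))
```

```text
11.425 turned 1.201663086031296 [ 1.6606 -6.3814 -5.7712] 0.009836336086363676
```

View pics/w11.png

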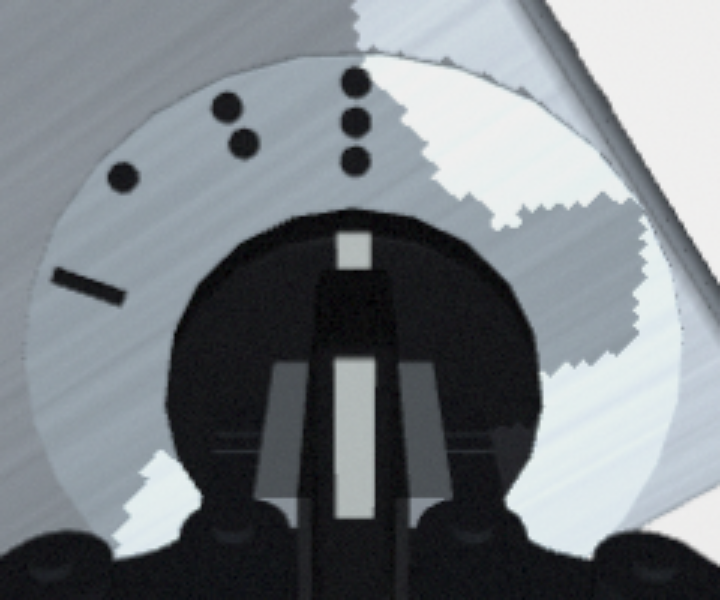

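Nothing has moved: the pointer is still on the three dots. Handing in.

```bash
python3 -c "
from station import env
print(env.finish_job())"
```

```text
the job is handed in; nothing more can be done
None
```

The job is handed in at about 11.5 s, with the fingers still gripping the dial at the third mark.

- **Lever:** I pulled it until it met its stop: the last 5 mm commanded moved it only 0.7 mm, and the force rose to about 16 N. I then lifted the fingers clear, and the wrist and top views both show it back at rest.
- **Dial:** I gripped the bar with 50 N and turned it clockwise through the first two clicks. The tool turned 1.202 rad, and the pointer lines up with the three dots. A further hold of about 0.7 s showed no change.
- **Disagreements:** The top camera put the grinder about 5 mm from where the wrist camera did. I used the wrist estimate, and it held up at the grasp. A steady load of about 9 N remains on the wrist from slight misalignment with the dial.
- **Other objects:** The spoon, plug, tea light and back row show no movement in the views where they are visible. In the last top view the arm partly hides the spoon and tea light.

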